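# Rock the atom-ball dispenser's seesaw gate over

### The arm

A 6-joint arm with a two-finger parallel gripper is mounted at the origin on the work surface. World frame = base frame: x ahead of the robot, y to its left, z up, the work surface at z = 0. Lengths are in m, angles in rad, forces in N, time in s.
With the tool pointing down it reaches from about 0.35 to 0.775 m from the base axis. Payload 7.3 kg.
Tool frame: the origin (TCP) lies at the very end of the fingers, on their centre line; the grasp point (between the pads) lies grip_point_offset behind it (grip_point_offset is the distance from the TCP to the grasp point, in m); z points along the fingers, y is the direction in which the jaws open and shut (so a half turn about z gives the same grasp; the last joint's range is limited). The gripper opens to 92 mm and grips with 3 to 60 N. Pads are 19 mm wide; open, the fingers measure 130 mm over their backs; the gripper's body (75 mm by 190 mm) begins 47 mm behind the grasp point.
Start: joints at [1.116, 0.342, 1.524, -0, 1.275, -0.146], TCP at [0.16, 0.5, 0.227] pointing down, gripper open.
Joint ranges: [-2.53, 2.53], [-0.77, 2.02], [0.04, 2.7], [-1, 4.14], [0.28, 2.66], [-3.11, 3.11]. Speed limits (rad/s): [2.57, 2.57, 3.14, 3.14, 3.14, 3.14].

### API

Orientations are given as [roll, pitch, yaw] about the fixed x, y, z axes, in that order (R = Rz(yaw) Ry(pitch) Rx(roll)).
In Python, from cell import * gives the robot as it stands.
- The arm moves only by the shell command python3 -m inch 'ROWS' [OPENING] [FORCE]. ROWS is JSON, a list that holds one entry, the list of rows, each a list of 4 numbers: the shift along the tool's x, y, z in mm, then the turn about the tool's z in rad. In form: [[[x, y, z, roll], ...]]. A call has 1 to 10 rows; each row shifts and turns the commanded pose from where the row before left it, along the tool's axes as they then stand; what a row does not reach is not made up. A row lasts 1/8 s, in which the tool goes at most 62.5 mm and 10.7 degrees, less where a joint would pass 70% of its speed; a pose out of reach is approached as far as the arm can. A call with a gripper value outside its range is refused whole. OPENING is the closure, from -1 (fully open) to 1 (shut), set as the call begins (- or left out, the last holds). The fingers move at their own pace and stop on an object; FORCE is the grip in N (left out, the last holds). Time passes only in rows, so rows that do not move let the fingers close. It gives the time, the measured TCP pose, the force and the opening at its end, in the units of the state.
- observe(): the state, without advancing time (a new reading comes with each control period).
- read_camera(name): name is "side" or "top" or "wrist"; returns a dict with "img" (480x640x3 uint8, blue, green, red), "fx", "fy", "cx", "cy" (pixels), "eye" and "rotation" of the camera in the world; the wrist camera has in their place "T_tool_cam" (4x4, takes a point from camera to tool coordinates, whose origin is the TCP and whose axes are the flange's). Camera axes: x right, y down, z forward; pixel columns grow to the right and rows downward; lengths in m; the calibration is good to about 2 mm. A picture is of the moment at which its call begins: read the wrist's pose just before it. There is no depth.
- hand_in(): hands the job in, once; it reports no verdict.
Trained networks look in the newest picture that a camera, given by its name, has taken for a name from the list of things; names that differ only in an ending like _2 or _b are one class to them, and where a whole thing is asked for, a point or a joint stands for the part that bears it (a point fixed in the world has none). Each returns a list of dicts, best first, with "conf" (0 to 1); they miss things now and then, are a little off and sometimes report something else, mostly with a low value. They report only what shows in the picture. A call takes as long as a camera call.
- boxes_of(camera, label): "at" ([row, column] in pixels, amid what is visible of it).
- place_of(camera, label): "at" ([row, column] in pixels: a listed point, or the origin of a listed thing).
The state is a dict: "time": time; "qpos": joint angles; "qvel": joint speeds; "joint_efforts": joint torques, N m; "tool_pos": TCP position; "tool_rot": TCP orientation; "contact_force": force on the tool from outside, world axes, zero at the start; "torque": the same for the moment, N m; "opening": finger opening in m.
Only numpy, scipy, OpenCV 4.12 (cv2) and the standard library are available. Lean on these libraries where they do the work, as an engineer would, in place of code of your own. Each camera call takes 0.05 s, during which the arm holds its last target. There are 200 camera calls.

### The job

The next four atom balls must go into the other tray, not the one that the yellow seesaw gate now feeds. With the fingertips, push the raised end of the gate down so that it rocks right over to its other stop, then press the green release key all the way down and let the balls roll into that tray. Do not touch or lift the balls, leave the gate as you set it, and leave the beaker, wash bottle and meter where they stand.

Things in the scene. Friction and masses are not known exactly. Their poses are not given: they have to be found in the camera images.
- dispenser: Fixed dispenser for model-kit atom balls. Origin on the bench under the middle of the seesaw gate; x points up the feed lane, y to the left tray, z up. The aluminium feed lane (36 mm inside, at y = 0) slopes 0.20 rad down towards -x, from x = 190 mm (174 mm high) to x = 35 mm (floor 116 mm high), and drops the balls onto the gate's plate.
- tray_left (a point): Centre of the floor of the white tray on the +y side, 6 mm above the bench; inside 108 (x) x 92 (y) mm; walls 80 to 86 mm high, 56 mm on the gate's side.
- tray_right (a point): The same for the tray on the -y side.
- pivot (a point): Pivot of the yellow seesaw gate, 100 mm above the bench; its axis is the dispenser's x. The gate is a plate 100 x 140 mm, with a press beam (300 x 22 x 8 mm, along y) along its robot-side edge, 75 mm from here towards -x, at pivot height. A brass ball weight stands on the beam's middle, 50 mm across, its top 97 mm above the pivot.
- gate (a joint): Gate tilt, rad. Positive: +y end up, balls roll into the right (-y) tray; negative: -y end up, balls roll into the left (+y) tray. Stops at +0.30 and -0.30; the brass weight makes it fall past level to either stop and stay there. About 1 N down on the raised end rocks it. It starts at one stop or the other.
- pad_left (a point): Top centre of the black rubber press pad (34 x 40 mm) at the beam's +y end, 140 mm sideways from the pivot. About 150 mm above the bench when this end is up, 67 mm when down.
- pad_right (a point): The same at the beam's -y end.
- release (a joint): Tilt of the green release key, rad: 0 shut, 0.60 fully pressed (stop). The key is a rocker on a blue post on the lane's -y side; pressing its outer end lifts the steel blade that holds back the balls. About 1 N moves it; it stays where it is left. Balls pass from about 0.4.
- key_top (a point): Top centre of the green key's outer end, 36 x 36 mm, 70 mm from the key's pivot. About 219 mm above the bench when shut, 178 mm fully pressed, tilting 0.3 rad either way about the dispenser's x as it goes; moves less than 6 mm sideways.
- ball0_center (a point): Centre of a red atom ball, 30 mm across, 15 g, one of four waiting in the feed lane, 139 to 158 mm above the bench; in a tray 21 mm, or up to about 47 mm where one rests on others.
- ball1_center (a point): Centre of a red atom ball, 30 mm across, 15 g, one of four waiting in the feed lane, 139 to 158 mm above the bench; in a tray 21 mm, or up to about 47 mm where one rests on others.
- ball2_center (a point): Centre of a red atom ball, 30 mm across, 15 g, one of four waiting in the feed lane, 139 to 158 mm above the bench; in a tray 21 mm, or up to about 47 mm where one rests on others.
- ball3_center (a point): Centre of a red atom ball, 30 mm across, 15 g, one of four waiting in the feed lane, 139 to 158 mm above the bench; in a tray 21 mm, or up to about 47 mm where one rests on others.
- beaker: Bystander: empty glass beaker, 72 mm across, 95 mm high; origin at the centre of its underside.
- wash_bottle: Bystander: white plastic wash bottle with red cap, 64 mm across, 140 mm high; origin at the centre of its underside.
- meter: Bystander: teal handheld meter lying flat, 150 x 75 x 26 mm; origin at the centre of its underside.

How it is judged:
At the end, for the whole second after the job is handed in: The gate lies at the stop opposite to where it started (tilt beyond 0.22 rad, its pad more than 50 mm from its starting place) and all four balls lie at rest (under 0.1 m/s) in the tray that the gate now feeds, centres below 60 mm (distance of pad_left from where it was at the start of the episode above 0.05 m and ((value of joint gate below -0.22 rad and y of ball0_center in the frame of dispenser between 0.076 and 0.168 m and y of ball1_center in the frame of dispenser between 0.076 and 0.168 m and y of ball2_center in the frame of dispenser between 0.076 and 0.168 m and y of ball3_center in the frame of dispenser between 0.076 and 0.168 m) or (value of joint gate above 0.22 rad and y of ball0_center in the frame of dispenser between -0.168 and -0.076 m and y of ball1_center in the frame of dispenser between -0.168 and -0.076 m and y of ball2_center in the frame of dispenser between -0.168 and -0.076 m and y of ball3_center in the frame of dispenser between -0.168 and -0.076 m)) and x of ball0_center in the frame of dispenser between -0.054 and 0.054 m and height (world z) of each of ball0_center, ball1_center, ball2_center, ball3_center below 0.06 m and linear speed of each of ball0, ball1, ball2, ball3 below 0.1 m/s and x of ball1_center in the frame of dispenser between -0.054 and 0.054 m and x of ball2_center in the frame of dispenser between -0.054 and 0.054 m and x of ball3_center in the frame of dispenser between -0.054 and 0.054 m); the robot touches nothing.
It fails at once if the robot touches an atom ball (contact force between any of ball0, ball1, ball2, ball3 and the fingers above 0.3 N or contact force between any of ball0, ball1, ball2, ball3 and the arm above 0.3 N).
It fails at once if an atom ball is lifted out of the dispenser or knocked off it (height (world z) of any of ball0_center, ball1_center, ball2_center, ball3_center above 0.2 m or horizontal distance between any of ball0_center, ball1_center, ball2_center, ball3_center and dispenser above 0.22 m).
It fails at once if the beaker is pushed, lifted or tipped (more than 20 mm or 0.25 rad) (distance of beaker from where it was at the start of the episode above 0.02 m or angle between beaker's own z axis and vertical above 0.25 rad).
It fails at once if the wash bottle is pushed, lifted or tipped (more than 20 mm or 0.25 rad) (distance of wash_bottle from where it was at the start of the episode above 0.02 m or angle between wash_bottle's own z axis and vertical above 0.25 rad).
It fails at once if the handheld meter is pushed, lifted or tipped (more than 20 mm or 0.25 rad) (distance of meter from where it was at the start of the episode above 0.02 m or angle between meter's own z axis and vertical above 0.25 rad).
It also fails if it takes over 45 s, if anything falls off the work surface, if the arm or the gripper's body presses on something with over 40 N, if the wrist force passes 120 N, or if a joint passes its speed limit or range.

## Working session

There is one attempt and no reset: what is moved stays moved. The work goes in short steps, Python scripts to look and compute and a shell command to move; the robot and the scene stay as the last step left them, time stands still between calls to the robot, and variables do not carry over. Pictures are saved under pics/ and viewed, about 8 in all and at most 12, crops included, and the job is handed in when it is done.

```bash
mkdir -p pics; cat > h.py <<'E'
from cell import *
import numpy as np, cv2
def ray(c,at):
    r,k=at; d=np.array([(k-c["cx"])/c["fx"],(r-c["cy"])/c["fy"],1.0])
    d=np.array(c["rotation"])@d; return np.array(c["eye"]),d/np.linalg.norm(d)
def tri(rs):
    A=sum(np.eye(3)-np.outer(d,d) for o,d in rs); b=sum((np.eye(3)-np.outer(d,d))@o for o,d in rs)
    p=np.linalg.solve(A,b); return p,[np.linalg.norm((np.eye(3)-np.outer(d,d))@(p-o)) for o,d in rs]
def atz(o,d,z): return o+d*(z-o[2])/d[2]
E
python3 - <<'E'
from h import *
C={n:read_camera(n) for n in("side","top")}
for n in C: cv2.imwrite(f"pics/{n}0.png",C[n]["img"]); print(n,C[n]["eye"])
for l in ["dispenser","tray_left","tray_right","pivot","pad_left","pad_right","key_top","ball0_center","beaker","wash_bottle","meter"]:
    R={n:place_of(n,l)[:4] for n in C}
    for n in R: print(l,n,[(np.round(q["at"]).tolist(),round(q["conf"],2)) for q in R[n]])
    if all(R.values()):
        p,e=tri([ray(C[n],R[n][0]["at"]) for n in C]); print("   ",p.round(4),np.round(e,4))
s=observe();print(s["time"],s["tool_pos"],s["tool_rot"],s["opening"])
E
```

```text
side [0.32559771 0.72145128 0.90118035]
top [0.48862345 0.05699779 1.00156237]
dispenser side [([315.0, 312.0], 0.76)]
dispenser top [([241.0, 277.0], 0.56), ([240.0, 217.0], 0.39)]
    [0.4071 0.3892 0.9514] [0.3997 0.3997]
tray_left side [([353.0, 296.0], 0.79)]
tray_left top []
tray_right side [([275.0, 324.0], 0.95), ([354.0, 334.0], 0.54)]
tray_right top [([231.0, 330.0], 0.72)]
    [0.4071 0.3892 0.9514] [0.3997 0.3997]
pivot side [([289.0, 311.0], 0.69), ([229.0, 309.0], 0.54), ([266.0, 265.0], 0.22)]
pivot top [([230.0, 272.0], 0.88)]
    [0.4071 0.3892 0.9514] [0.3997 0.3997]
pad_left side [([355.0, 329.0], 0.74)]
pad_left top [([276.0, 207.0], 0.55)]
    [0.4071 0.3892 0.9514] [0.3997 0.3997]
pad_right side [([290.0, 311.0], 0.66)]
pad_right top [([268.0, 343.0], 0.77)]
    [0.4071 0.3892 0.9514] [0.3997 0.3997]
key_top side [([210.0, 304.0], 0.56)]
key_top top [([191.0, 341.0], 0.83)]
    [0.4071 0.3892 0.9514] [0.3997 0.3997]
ball0_center side [([267.0, 281.0], 0.66)]
ball0_center top [([194.0, 270.0], 0.54)]
    [0.4071 0.3892 0.9514] [0.3997 0.3997]
beaker side [([230.0, 312.0], 0.69)]
beaker top [([186.0, 399.0], 0.79)]
    [0.4071 0.3892 0.9514] [0.3997 0.3997]
wash_bottle side [([426.0, 246.0], 0.76)]
wash_bottle top [([220.0, 135.0], 0.95), ([269.0, 344.0], 0.59)]
    [0.4071 0.3892 0.9514] [0.3997 0.3997]
meter side [([445.0, 355.0], 0.81)]
meter top [([318.0, 147.0], 0.76)]
    [0.4071 0.3892 0.9514] [0.3997 0.3997]
1.2 [0.15953443 0.50020046 0.2267547 ] [ 3.14149217e+00 -3.30327268e-06  2.83280317e+00] 0.09148273036774163
```

```bash
python3 - <<'E'
from h import *
for n in("side","top"):
    c=read_camera(n); print(n,np.array(c["rotation"]).tolist(),c["fx"],c["fy"],c["cx"],c["cy"])
E
```

```text
side [-2.361877873557424, -0.006387481325327515, -2.815210414525248] 448.55649506105834 448.55649506105834 323.0746540450861 240.7288003966348
top [-3.078351820414802, -0.044623425692752905, -1.5559409118136478] 458.13953693074745 458.13953693074745 323.260879499484 237.96139020009872
```

View pics/top0.png

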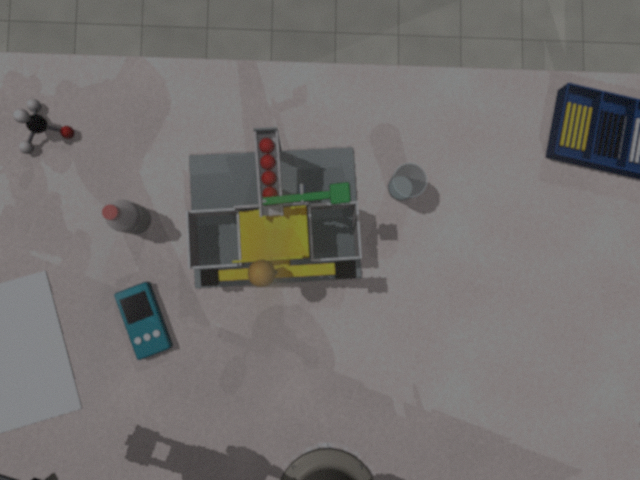

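View pics/side0.png

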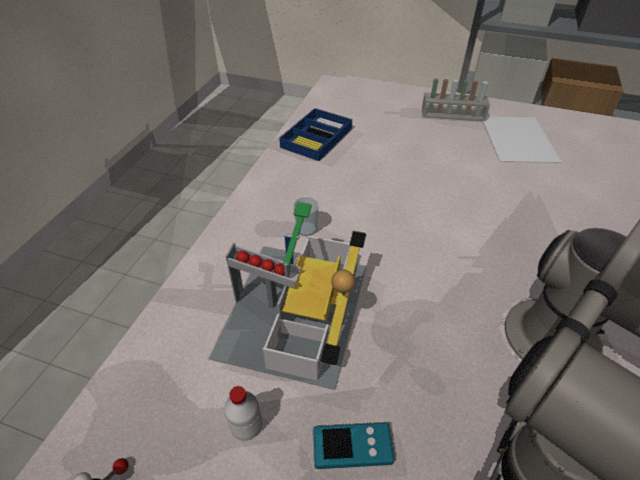

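The top view shows the dispenser with its lane pointing away from the robot. The pads are at about (277,209) left and (269,345) right, the green key is at (192,340), and the weight leans left. In the side view the right pad is at (239,358) and the left at (354,330). I'll triangulate these.

```bash
python3 - <<'E'
s=open('h.py').read().replace('np.array(c["rotation"])@d','Rotation.from_euler("xyz",c["rotation"]).as_matrix()@d').replace('import numpy','from scipy.spatial.transform import Rotation\nimport numpy')
open('h.py','w').write(s)
E
python3 - <<'E'
from h import *
C={n:read_camera(n) for n in("side","top")}
P=dict(padL=[(354,330),(277,209)],padR=[(239,358),(269,345)],key=[(209,302),(192,340)],weight=[(281,343),(272,261)],
 bottlecap=[(394,237),(212,111)],ballfirst=[(269,280),(194,269)],balllast=[(257,242),(145,266)],trayLcorner=[(378,292),(267,192)])
for k,v in P.items():
    p,e=tri([ray(C["side"],v[0]),ray(C["top"],v[1])]); print(k,p.round(4),np.round(e,4))
for l in ["pad_left","pad_right","key_top"]:
    for n in C:
        print(l,n,[(np.round(q["at"],1).tolist(),round(q["conf"],2)) for f in(boxes_of,place_of) for q in f(n,l)[:2]])
for n,v in dict(beaker=(195,402),meter=(320,143)).items(): print(n,atz(*ray(C["top"],v),.02).round(3))
E
```

```text
padL [0.4655 0.2463 0.0612] [0.0001 0.0001]
padR [ 0.4852 -0.0224  0.1433] [0.0009 0.0009]
key [ 0.6191 -0.0055  0.2139] [0.0005 0.0005]
weight [0.4771 0.132  0.1665] [0.0014 0.0014]
bottlecap [0.5864 0.4175 0.1319] [0.0005 0.0005]
ballfirst [0.6251 0.1231 0.1399] [0. 0.]
balllast [0.7145 0.1295 0.1547] [0.0004 0.0004]
trayLcorner [0.5074 0.2981 0.0224] [0.0236 0.0236]
pad_left side [([290.6, 326.6], 0.82), ([353.6, 331.2], 0.93), ([447.4, 356.6], 0.43)]
pad_left top [([250.1, 271.5], 0.81), ([184.6, 401.4], 0.6), ([275.0, 207.8], 0.57)]
pad_right side [([291.5, 328.1], 0.97), ([308.1, 294.7], 0.39), ([239.9, 357.0], 0.8)]
pad_right top [([215.7, 272.4], 0.49), ([267.5, 344.5], 0.86)]
key_top side [([231.9, 296.3], 0.64), ([211.0, 301.4], 0.56)]
key_top top [([195.0, 322.7], 0.64), ([175.1, 269.8], 0.48), ([192.9, 340.3], 0.81)]
beaker [ 0.648 -0.156  0.02 ]
meter [0.373 0.388 0.02 ]
```

The right pad is the raised one (z≈0.145), so the gate feeds left and the right end has to go down. The dispenser yaw is about +0.073. I'll close the fingers, rise, and turn the jaw axis along the lane.

```bash
python3 -m inch '[[[0,0,-5,0.17],[0,0,-5,0.17],[0,0,-5,0.17],[0,0,-5,0.17],[0,0,-5,0.17],[0,0,-5,0.17],[0,0,0,0.17]]]' 1 10
cat >> h.py <<'E'
def to(p):
    s=observe(); R=Rotation.from_euler("xyz",s["tool_rot"]).as_matrix()
    print("t",round(s["time"],2),"pos",np.round(s["tool_pos"],4),"yaw",round(s["tool_rot"][2],3),"F",np.round(s["contact_force"],2),"shift mm",(R.T@(np.array(p)-s["tool_pos"])*1e3).round(1),"q",np.round(s["qpos"],2))
E
python3 -c "
from h import *
to([.480,-.026,.20])"
```

```text
time: 2.88
tool_pos: [0.1596, 0.5004, 0.2572]
tool_rot: [3.141, -0.001, 1.637]
contact_force: [-0.4, 0.8, -0.9]
opening: 0.0266
t 2.88 pos [0.1596 0.5004 0.2572] yaw 1.637 F [-0.37  0.82 -0.94] shift mm [-546.5  284.7   56.9] q [ 1.12  0.32  1.47 -0.    1.35  1.05]
```

```bash
python3 -m inch '[[[-40,20,0,0],[-40,20,0,0],[-40,20,0,0],[-40,20,0,0],[-40,20,0,0],[-40,20,0,0],[-40,20,0,0],[-40,20,0,0],[-40,20,0,0],[-40,20,0,0]]]' >/dev/null
python3 -m inch '[[[-36,21,0,0],[-36,21,0,0],[-36,21,0,0],[-36,21,0,0],[0,0,0,0],[0,0,0,0]]]' >/dev/null
python3 - <<'E'
from h import *
to([.480,-.026,.165])
c=read_camera("side"); cv2.imwrite("pics/s1.png",cv2.resize(c["img"][120:420,160:560],(800,600)))
E
```

```text
t 4.88 pos [ 0.4815 -0.0216  0.2565] yaw 1.642 F [-0.12  1.1  -0.58] shift mm [-4.3 -1.7 91.5] q [-0.2   0.24  1.58  0.    1.32 -0.28]
```

View pics/s1.png

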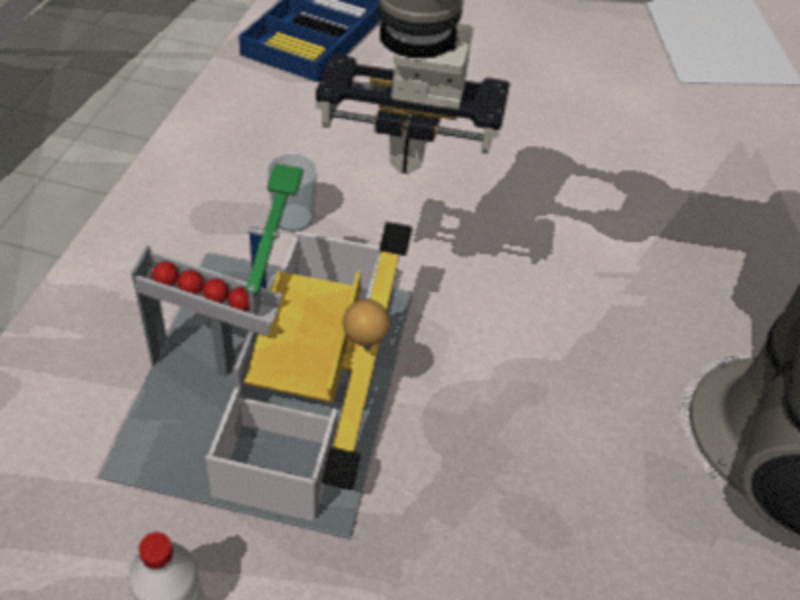

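The closed fingers (crop ~(405,165)) hover over the raised right pad (395,237). Next I lower to contact.

```bash
python3 -m inch '[[[-4,-2,30,0],[0,0,30,0],[0,0,25,0],[0,0,6,0],[0,0,6,0],[0,0,6,0],[0,0,6,0],[0,0,6,0]]]'; python3 -m inch '[[[0,0,8,0],[0,0,8,0],[0,0,8,0],[0,0,8,0],[0,0,8,0],[0,0,8,0],[0,0,0,0]]]'
```

```text
time: 5.92
tool_pos: [0.4805, -0.0262, 0.1417]
tool_rot: [3.141, 0.0, 1.643]
contact_force: [-0.6, -0.5, 0.0]
opening: 0.0006
time: 6.8
tool_pos: [0.4798, -0.026, 0.093]
tool_rot: [-3.14, -0.0, 1.643]
contact_force: [-0.1, -0.4, 1.3]
opening: 0.0002
```

Force of 1.3 N at z=0.093, which is past level. I'll lift straight up and check.

```bash
python3 -m inch '[[[0,0,-20,0],[0,0,-40,0],[0,0,-50,0],[0,0,-60,0],[0,0,0,0],[0,0,0,0]]]'
python3 - <<'E'
from h import *
to([.619,-.0055,.25])
C={n:read_camera(n) for n in("side","top")}
for l in("pad_left","pad_right","key_top"):
    R={n:place_of(n,l)[:1] for n in C}; print(l,R)
    if all(R.values()): print(tri([ray(C[n],R[n][0]["at"]) for n in C]))
cv2.imwrite("pics/s2.png",cv2.resize(C["side"]["img"][120:420,160:560],(800,600)))
E
```

```text
time: 7.55
tool_pos: [0.4798, -0.026, 0.2633]
tool_rot: [-3.141, -0.0, 1.643]
contact_force: [-0.3, 0.2, -1.0]
opening: 0.0007
t 7.55 pos [ 0.4798 -0.026   0.2633] yaw 1.643 F [-0.3   0.23 -0.97] shift mm [ 10.4 140.3  13.3] q [-0.21  0.23  1.58  0.    1.33 -0.29]
pad_left {'side': [{'at': [332.2, 333.3], 'conf': 0.73}], 'top': [{'at': [280.7, 202.7], 'conf': 0.82}]}
(array([0.46086231, 0.24200887, 0.13951159]), [np.float64(0.00040659320745866913), np.float64(0.0004065932074586837)])
pad_right {'side': [{'at': [259.6, 355.7], 'conf': 0.6}], 'top': []}
key_top {'side': [{'at': [211.0, 306.0], 'conf': 0.69}], 'top': [{'at': [193.0, 343.5], 'conf': 0.62}]}
(array([ 0.61597488, -0.01336807,  0.20275135]), [np.float64(0.003938112694332383), np.float64(0.003938112694332206)])
```

View pics/s2.png

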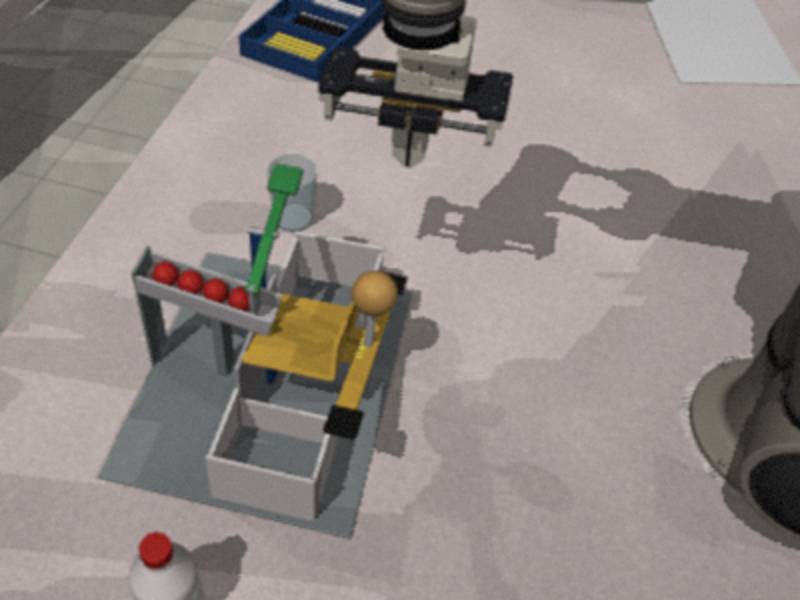

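The gate is now at its other stop: the left pad is up at z≈0.14 and the weight leans right. The beam, balls and bystanders are unchanged. Next, move over the key and come down.

```bash
python3 -m inch '[[[2,35,0,0],[2,35,0,0],[2,35,0,0],[2,34,0,0],[0,0,0,0],[0,0,0,0]]]'
python3 - <<'E'
from h import *
to([.618,-.008,.215])
c=read_camera("side"); cv2.imwrite("pics/s3.png",cv2.resize(c["img"][120:420,160:560],(800,600)))
E
```

```text
time: 8.7
tool_pos: [0.6176, -0.0082, 0.2632]
tool_rot: [-3.14, -0.0, 1.643]
contact_force: [-0.0, 0.1, 0.3]
opening: 0.0003
t 8.7 pos [ 0.6176 -0.0082  0.2632] yaw 1.643 F [-0.03  0.07  0.32] shift mm [ 0.1  0.5 48.2] q [-0.14  0.5   1.18 -0.    1.47 -0.21]
```

View pics/s3.png

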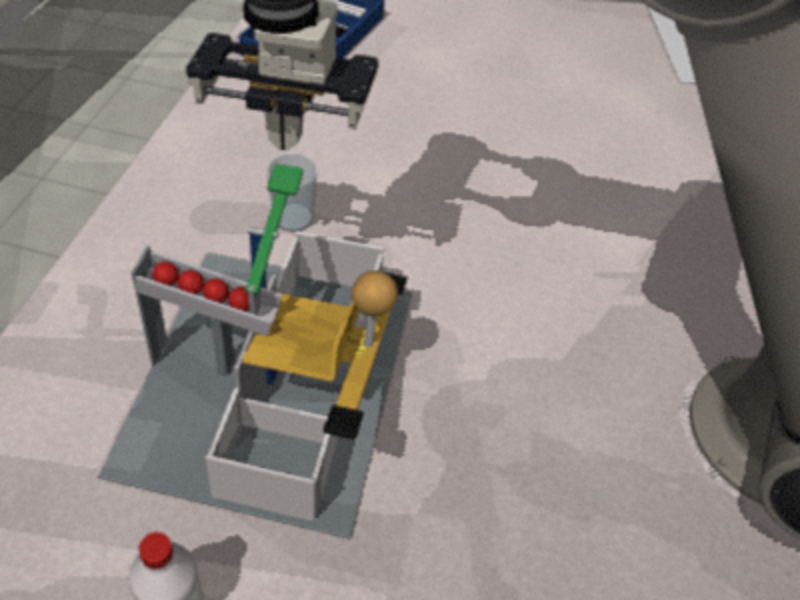

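The fingertips (284,147) are directly above the key (285,180). Press down.

```bash
python3 -m inch '[[[0,0,20,0],[0,0,15,0],[0,0,8,0],[0,0,8,0],[0,0,8,0],[0,0,8,0],[0,0,8,0],[0,0,6,0],[0,0,3,0],[0,0,0,0]]]'
```

```text
time: 10.0
tool_pos: [0.6185, -0.0079, 0.1807]
tool_rot: [3.14, -0.0, 1.643]
contact_force: [-1.9, 0.4, 6.0]
opening: 0.0004
```

```bash
python3 -m inch '[[[0,0,1,0],[0,0,1,0],[0,0,0,0],[0,0,0,0]]]'; python3 -m inch '[[[0,0,-10,0],[0,0,-30,0],[0,0,-40,0],[0,0,-10,0],[0,0,0,0],[0,0,0,0],[0,0,0,0],[0,0,0,0],[0,0,0,0],[0,0,0,0]]]'
python3 - <<'E'
from h import *
C={n:read_camera(n) for n in("side","top")}
cv2.imwrite("pics/s4.png",cv2.resize(C["side"]["img"][120:420,160:560],(800,600)))
E
```

```text
time: 10.5
tool_pos: [0.6186, -0.0078, 0.1802]
tool_rot: [3.139, 0.0, 1.643]
contact_force: [-4.4, 0.4, 13.6]
opening: 0.0006
time: 11.75
tool_pos: [0.6183, -0.0081, 0.2677]
tool_rot: [-3.142, -0.0, 1.643]
contact_force: [-0.1, -0.1, 0.1]
opening: 0.0005
```

View pics/s4.png

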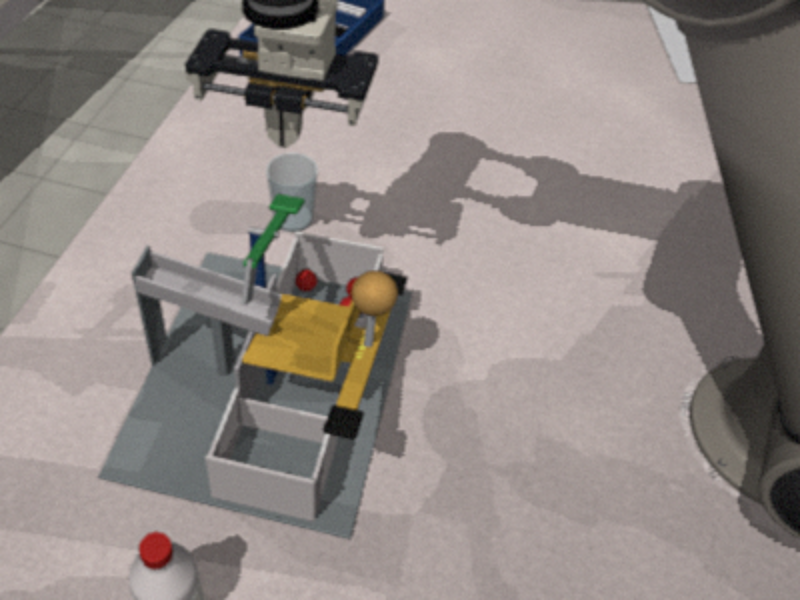

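The lane is empty and red balls show in the right tray, (306,279) and (350,290). The gate is unchanged. I'll move the arm aside and count the balls from the top camera.

```bash
python3 -m inch '[[[-20,0,-10,0],[-35,-10,0,0],[-35,-15,0,0],[-35,-15,0,0],[-35,-15,0,0],[-35,-15,0,0],[-35,-15,0,0],[-20,0,0,0],[0,0,0,0],[0,0,0,0]]]'
python3 - <<'E'
from h import *
c=read_camera("top"); cv2.imwrite("pics/t5.png",cv2.resize(c["img"][120:300,170:430],None,fx=3,fy=3))
E
```

```text
time: 13.1
tool_pos: [0.5519, -0.2628, 0.2777]
tool_rot: [3.141, -0.001, 1.644]
contact_force: [0.4, -0.5, -0.3]
opening: 0.0003
```

View pics/t5.png

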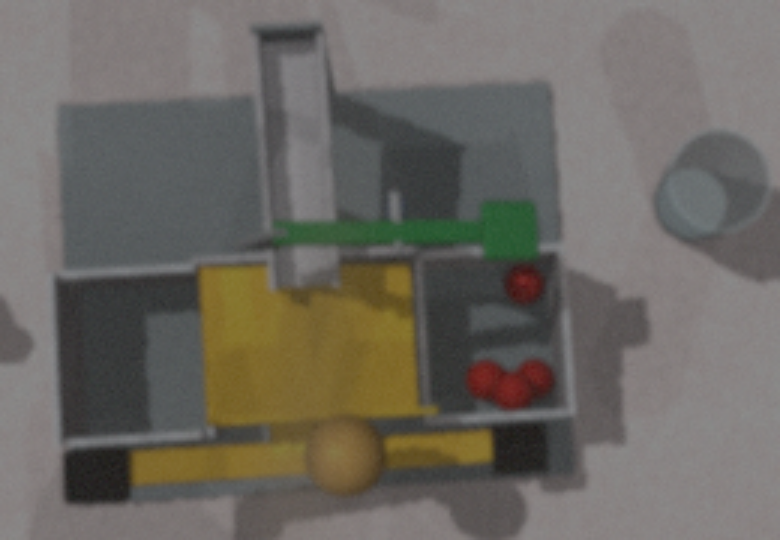

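All four red balls lie in the right tray: (524,283), (487,380), (513,390) and (535,377) in the crop. The gate is at its new stop, the beaker hasn't moved and the arm is clear.

```bash
python3 -m inch '[[[0,0,0,0],[0,0,0,0],[0,0,0,0],[0,0,0,0]]]' >/dev/null; python3 -c "
from cell import *
print(hand_in())"
```

```text
the job is handed in; nothing more can be done
None
```

I rocked the gate to its other stop, pressed the green key down, and all four balls rolled into the right (-y) tray. I then handed the job in, at about 13.6 s on the robot's clock.

- **Gate:** It started with the right end up, feeding the left tray. I pushed the right pad down past level with the closed fingertips. Afterwards the left pad measured about 0.14 m high, up from 0.06 m, and the gate still lay at that stop in the last picture.
- **Key:** I pressed it until the force rose to about 14 N with the fingertips at z = 0.180 m, so I took that as its stop.
- **Balls:** The last top view shows the lane empty and all four balls in the right tray. I didn't measure their speed or heights; I only let another half second pass before handing in.
- **Bystanders:** The beaker and wash bottle look unmoved. The meter was outside the later crops, so I did not check it again; the arm passed well above it, in free air.
- **Disagreement:** My camera heights came out about 5 mm lower than the heights in the task text, so I used the force readings to confirm the presses.

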